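# Pop open the craft chest and press the candle cup into its stand

## Task

Press down firmly on a front corner of the closed lid of the wooden chest, and if need be on the other one, to trip the touch latch hidden behind one of them, then get your hand out of the way and let the lid spring open by itself, without touching it again. Take the open-topped brass candle cup out of the chest and press it into the hole of the square wooden candle stand until its flange sits fully home on the wood, without forcing it once it has bottomed. Let go; leave the pointed finial in the chest and the other things on the table where they are.

Things in the scene. Friction and masses are not known exactly. Their poses are not given: they have to be found in the camera images.
- chest: fixed wooden chest, 170 (x) x 230 (y) x 95 mm high; origin at centre of underside; its x points from front to hinge side, z up. Walls 8 mm; front wall 80 mm high. A wooden tray inside, 44 mm above the table, has two wells on the chest's y axis, 45 mm either side of its centre: the cup hangs by its flange in one, the finial in the other (which varies).
- lid (a joint): angle of the chest's lid (rad): 0 latched shut, 1.95 open, past upright. A touch latch hidden inside behind ONE front corner (left or right, it varies) lets go when that corner is pushed down about 3 mm; pushing elsewhere only rocks the lid. Once the push is gone, a damped spring lifts the lid in about 2 s, front edge up to 0.25 m/s: move off to the front and up at once.
- corner_left (a point): press mark on the lid's left front corner (chest's +y): dark inlay 26 mm across on the lid's top, 142 mm from the hinge line, 20 mm from the front edge, 75 mm left of mid-width; 95 mm above the table when shut. If the latch is here, the corner gives way at about 8 N and meets its stop 4 mm down at 12 N. The lid is a 161 x 210 x 9 mm wooden panel without handle.
- corner_right (a point): the same mark on the right front corner (chest's -y), 75 mm right of mid-width. The corner without the latch, left or right, goes down only about 2 mm before it is hard, and the lid stays shut.
- lid_hinge (a point): middle of the lid's hinge line, 77 mm behind the chest's centre, 90 mm above the table
- cup_mid (a point): brass candle cup, half-way up its axis, z up. Loose, about 150 g, round, 62 mm tall: spigot 26 mm across, 30 mm long, chamfered foot; flange 44 mm across, 4 mm thick; above it an open-topped cup 31 mm across, 28 mm tall, the part to grip. Point is 31 mm above the foot, 1 mm above the flange's underside, 31 mm below the rim. Starts upright, rim 76 mm above the table.
- cup: the same brass candle cup; origin at the centre of its foot, z up along its axis
- bore_mouth (a point): centre of the hole's mouth in the stand's top, 60 mm up; z up, x and y along the stand's sides. Hole 29 mm wide (34 at the chamfered mouth), 40 mm deep: the spigot drops in loosely 14 mm, then needs a steady push of about 10 N for the last 16 mm and stays wherever pushing stops. Home, the flange lies on the wood and cup_mid is 1 mm above this point.
- stand: square candle stand of light wood, fixed to the table: block 84 x 84 mm, 60 mm high, on a foot 110 x 110 x 10 mm; origin at the centre of its underside, z up. The wood splits if the cup bears on it with more than 60 N.
- finial_mid (a point): turned wooden finial, half-way up its axis: same spigot (26 x 30 mm), flange 40 mm across, solid pointed knob 32 mm across, 64 mm tall in all; hangs in the other well of the chest; leave it there
- tube: blue paint tube lying on the table, 150 mm long, 36 mm across; origin under its middle; bystander
- disc: thin wooden disc with a heart drawn on it, 96 mm across, 6 mm thick; origin at the centre of its underside; bystander
- brush_cup: pink paper cup with paint brushes, 82 mm across, 92 mm tall, brushes up to 180 mm; origin at the centre of its underside; bystander

How it is judged (in metres and radians):
On the way, in this order (a step that is already met when the one before it is completed fails the run):
1. the latch is tripped and the lid has swung open (value of joint lid above 1.4 rad), for 0.2 s.
2. the brass cup is lifted clear of the chest (height (world z) of cup_mid above 0.11 m), for 0.1 s.
At the end, for the whole second after the job is handed in: The brass cup stands in the stand's hole with its flange home on the wood (within 2 mm), centred within 4 mm and upright within 0.06 rad, at rest; the lid is still open (over 1.4 rad); the finial is still in its well (z of cup_mid in the frame of bore_mouth below 0.003 m and horizontal distance between cup_mid and bore_mouth below 0.004 m and angle between cup_mid's own z axis and vertical below 0.06 rad and linear speed of cup below 0.02 m/s and value of joint lid above 1.4 rad and horizontal distance between finial_mid and chest below 0.06 m and height (world z) of finial_mid below 0.055 m); the robot touches nothing.
It fails at once if the opening or open lid (over 0.35 rad) was touched by the robot (over 1.5 N) (value of joint lid above 0.35 rad and contact force between any of the fingers, the arm and lid above 1.5 N).
It fails at once if the cup was forced into the stand with more than 60 N (contact force between cup and stand above 60 N).
It fails at once if a bystander was moved by more than 30 mm (distance of any of tube, disc, brush_cup from where it was at the start of the episode above 0.03 m).
It fails at once if the finial was taken out of its well (height (world z) of finial_mid above 0.075 m).
It also fails if it takes over 64 s, if anything falls off the work surface, if the arm or the gripper's body presses on something with over 40 N, if the wrist force passes 120 N, or if a joint passes its speed limit or range.

## Robot

A 7-joint arm with a two-finger parallel gripper is mounted at the origin on the work surface. World frame = base frame: x ahead of the robot, y to its left, z up, the work surface at z = 0. Lengths are in m, angles in degrees, forces in N, time in s.
With the tool pointing down it reaches from about 0.425 to 0.875 m from the base axis. Payload 4.7 kg.
Tool frame: the origin (TCP) lies midway between the tips of the shut fingers; the grasp point (between the pads) lies 19 mm behind it; z points along the fingers, y is the line along which they close (so a half turn about z gives the same grasp; the last joint's range is limited). The gripper opens to 87 mm and grips with 3 to 60 N. Pads are 19 mm wide; open, the fingers measure 117 mm over their backs; the gripper's body (75 mm by 190 mm) begins 51 mm behind the grasp point.
Start: joints at [-69.952, 18.392, -4.016, 83.108, 1.295, 78.541, -3.26], TCP at [0.214, 0.614, 0.223] pointing down, gripper open.
Joint ranges: [-163.93, 163.93], [-17.29, 119.83], [-79.2, 71.16], [3.27, 140.29], [-89.18, 269.18], [5.43, 117.66], [-154.24, 154.24]. Speed limits (degrees/s): [147.25, 147.25, 180, 180, 180, 180, 180].

## Interface

Orientations are given as [roll, pitch, yaw] about the fixed x, y, z axes, in that order (R = Rz(yaw) Ry(pitch) Rx(roll)).
In Python, from cell import env gives the robot as it stands. The module is installed in compiled form; this text tells all that it offers.
- The arm moves only by the tool send_rows, never from a script. Its argument "series" is a list of rows, each an object with "travel": the shift along the tool's x, y, z in cm, a list of three; "dr": the turn, a rotation vector about the tool's x, y, z in degrees, a list of three; "claw": the finger opening in cm, from 0 to 8.7. In form: [{"travel": [tx, ty, tz], "dr": [wx, wy, wz], "claw": claw}, ...]. A call has 1 to 12 rows; each row is the pose to reach, as a shift and turn from the pose commanded when the call began, along the tool's axes at that moment; what a row does not reach only later rows make up. A row lasts 1/12 s, in which the tool goes at most 41.7 mm and 7.16 degrees, less where a joint would pass 70% of its speed; a pose out of reach is approached as far as the arm can. A call with a gripper value outside its range is refused whole. The fingers move at their own pace and stop on an object; "grip_force" is the grip in N (left out, the last holds). Time passes only in rows, so rows that repeat a pose let the fingers close. It gives the time, the measured TCP pose, the force and the opening at its end, in the units of the state.
- env.get_obs(): the state, without advancing time (a new reading comes with each control period).
- env.read_camera(name): name is "scene" or "top" or "wrist"; returns the picture (384x512x3 uint8, blue, green, red); there is no depth.
- env.calibration(name): a dict with "fx", "fy", "cx", "cy" (pixels), "distortion" ([k1, k2, p1, p2, k3] as OpenCV has them; the pictures are not rectified), "cam_to_world" (4x4, takes a point from camera to world coordinates). Camera axes: x right, y down, z forward; pixel columns grow to the right and rows downward; lengths in m; the calibration is good to about 2 mm. A picture is of the moment at which its call begins: read the wrist's pose just before it. calibration takes no time and is no camera call; for the wrist camera it gives the pose at the moment of the call.
- env.sign_off(): hands the job in, once; it reports no verdict.
The state is a dict: "time_s": time; "qpos": joint angles; "joint_velocities": joint speeds; "effort": joint torques, N m; "tool_pos": TCP position; "tool_rot": TCP orientation; "force": force on the tool from outside, world axes, zero at the start; "wrist_torque": the same for the moment, N m; "grip_width": finger opening in m.
Only numpy, scipy, OpenCV 4.12 (cv2) and the standard library are available. Lean on these libraries where they do the work, as an engineer would, in place of code of your own. Each camera call takes 0.05 s, during which the arm holds its last target. There are 200 camera calls.

## Working session

There is one attempt and no reset: what is moved stays moved. The work goes in short steps, Python scripts to look and compute and a tool call to move; the robot and the scene stay as the last step left them, time stands still between calls to the robot, and variables do not carry over. Pictures are saved under pics/ and viewed, on a budget of 10 in all, crops included, one or two more only if the job needs it, and the job is handed in when it is done.

Besides the shell and the picture viewer there is one more tool, called after "Call:" in YAML: its name, and indented under it one key for each argument. send_rows: Moves the arm, as the interface text tells. Its arguments: {"type":"object","properties":{"series":{"type":"array"},"grip_force":{"type":"number"}},"required":["series"]}

```bash
mkdir -p pics; cat > h.py <<'E'
import numpy as np,cv2
from scipy.spatial.transform import Rotation as R
from cell import env
def ray(c,uv):
    K=np.array([[c['fx'],0,c['cx']],[0,c['fy'],c['cy']],[0,0,1.]])
    p=cv2.undistortPoints(np.array(uv,float).reshape(-1,1,2),K,np.array(c['distortion'],float)).reshape(-1,2)
    T=np.array(c['cam_to_world']); d=np.c_[p,np.ones(len(p))]@T[:3,:3].T
    return T[:3,3],d
def onz(c,uv,z):
    o,d=ray(c,uv); return o+d*((z-o[2])/d[:,2])[:,None]
def proj(c,P):
    K=np.array([[c['fx'],0,c['cx']],[0,c['fy'],c['cy']],[0,0,1.]])
    T=np.linalg.inv(np.array(c['cam_to_world']))
    return cv2.projectPoints(np.array(P,float).reshape(-1,1,3),cv2.Rodrigues(T[:3,:3])[0],T[:3,3],K,np.array(c['distortion'],float))[0].reshape(-1,2)
def st():
    s=env.get_obs(); return s
def totool(p):
    s=env.get_obs(); r=R.from_euler('xyz',s['tool_rot'],degrees=True)
    return r.inv().apply(np.array(p)-s['tool_pos'])*100
E
python3 - <<'E'
from h import *
s=st()
for k in s: print(k,s[k])
for n in('top','scene'):
    im=env.read_camera(n); cv2.imwrite(f'pics/{n}0.png',im); c=env.calibration(n); print(n,c['fx'],np.round(c['cam_to_world'],3).tolist())
E
```

```text
time_s 0.0
qpos [-69.9518112   18.43798588  -4.01638552  83.17471026   1.29561816
  78.54150938  -3.26154426]
joint_velocities [ 0.06168147 -0.08876077 -0.03626012  0.01016479  0.04013205  0.00272935
  0.0631546 ]
effort [-1.03012204e-03 -4.91288996e+01 -4.04271148e-01 -3.12518191e+01
 -6.39419211e-02  4.39458154e-02  2.20283305e-04]
tool_pos [0.21405502 0.61315291 0.22147549]
tool_rot [-1.79891077e+02  6.14698255e-03  1.60760952e+02]
force [-0.72717793  0.02482511  0.03322066]
wrist_torque [ 0.02007295 -0.03519698 -0.01489167]
grip_width 0.08699354283056614
top 455.01887201684934 [[-0.003, -0.991, 0.135, 0.459], [-1.0, -0.001, -0.031, -0.007], [0.031, -0.135, -0.99, 1.104], [0.0, 0.0, 0.0, 1.0]]
scene 354.91080382008136 [[0.875, 0.276, -0.398, 0.988], [0.484, -0.478, 0.733, -0.704], [0.012, -0.834, -0.552, 0.592], [0.0, 0.0, 0.0, 1.0]]
```

View pics/top0.png

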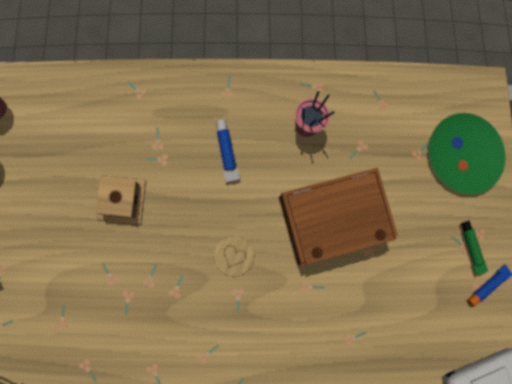

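View pics/scene0.png

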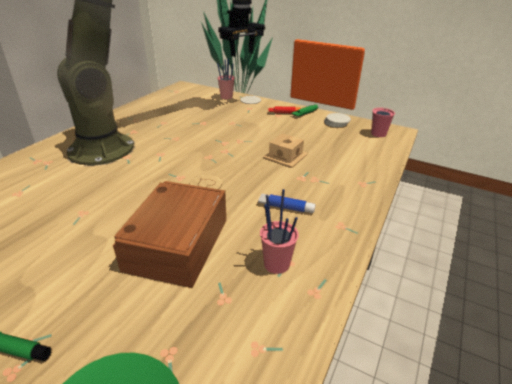

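The top view shows the stand's hole at about (116,197). The chest's two front marks are at (317,252) left and (380,235) right, and its hinge is on the far side. The disc is at (234,256), the tube at (228,152) and the brush cup at (312,117).

```bash
python3 - <<'E'
from h import *
im=cv2.imread('pics/top0.png'); c=env.calibration('top')
g=cv2.cvtColor(im,cv2.COLOR_BGR2GRAY).astype(float)
def cen(u,v,r):
    w=g[v-r:v+r+1,u-r:u+r+1]; t=(w.min()+np.median(w))/2
    m=(w<t).astype(np.uint8); n,l,s,ce=cv2.connectedComponentsWithStats(m)
    i=1+np.argmax(s[1:,4]); print(s[i]); return ce[i]+[u-r,v-r]
L=onz(c,cen(317,252,10),.095)[0]; Rr=onz(c,cen(380,235,10),.095)[0]; H=onz(c,cen(116,197,10),.06)[0]
print(L,Rr,np.linalg.norm(L-Rr)); print('bore',H)
y=(L-Rr)/np.linalg.norm(L-Rr); x=np.array([y[1],-y[0],0]); yaw=np.degrees(np.arctan2(x[1],x[0])); print('yaw',yaw)
M=(L+Rr)/2; ch=M+x*(.142-.077); ch[2]=0; print('chest',ch,'wells',ch+.045*y,ch-.045*y)
for n,p,z in (('disc',(234,256),0.006),('tube',(228,152),.036),('brush',(312,117),.09)): print(n,onz(c,[p],z)[0])
# stand side yaw
print('corner check', [onz(c,[p],.06)[0].round(3).tolist() for p in((99,176),(137,180),(134,217),(97,213))])
print('Ltool',totool(L),'Rtool',totool(Rr))
print(env.calibration('wrist')['cam_to_world'],)
E
```

```text
[ 5  6 10 10 83]
[ 5  5 11 10 83]
[  4   4  11  12 110]
[ 0.45318301 -0.18547647  0.095     ] [ 0.49147479 -0.3311144   0.095     ] 0.150587739580113
bore [0.58139969 0.273897   0.06      ]
yaw 14.731055012106745
chest [ 0.53519235 -0.2417671   0.        ] wells [ 0.52374966 -0.19824624  0.        ] [ 0.54663505 -0.28528795  0.        ]
disc [ 0.44513214 -0.00216504  0.006     ]
tube [0.69221795 0.01236878 0.036     ]
brush [ 0.76449401 -0.18300012  0.09      ]
corner check [[0.63, 0.314, 0.06], [0.62, 0.223, 0.06], [0.534, 0.228, 0.06], [0.543, 0.315, 0.06]]
Ltool [-48.89292229 -67.50500959  12.77802609] Rtool [-57.30743206 -79.99349232  12.80032758]
[[ 0.3306819   0.89950172  0.28556285  0.13366614]
 [ 0.94373847 -0.31431992 -0.1027652   0.64110721]
 [-0.00267938  0.30347924 -0.95283428  0.38387093]
 [ 0.          0.          0.          1.        ]]
```

```bash
cat >> h.py <<'E'
def plan(p,yaw=None):
    s=env.get_obs(); r=R.from_euler('xyz',s['tool_rot'],degrees=True)
    q=R.from_euler('xyz',[180,0,yaw],degrees=True) if yaw is not None else r
    print('tcp',np.round(s['tool_pos'],4),'travel cm',np.round(totool(p),2),'dr',np.round((r.inv()*q).as_rotvec(degrees=True),2))
E
python3 - <<'E'
from h import *
plan([.58,.274,.2],194.7)
E
```

```text
tcp [0.2141 0.6132 0.2216] travel cm [-45.73 -19.96   2.2 ] dr [-1.000e-01 -3.000e-02 -3.394e+01]
```

Call:
send_rows:
  series:
    - {"travel": [-11.4, -5, 0.5], "dr": [0, 0, -8], "claw": 5}
    - {"travel": [-22.9, -10, 1.1], "dr": [0, 0, -17], "claw": 5}
    - {"travel": [-45.7, -20, 2.2], "dr": [0, 0, -34], "claw": 5}
    - {"travel": [-45.7, -20, 2.2], "dr": [0, 0, -34], "claw": 5}
    - {"travel": [-45.7, -20, 2.2], "dr": [0, 0, -34], "claw": 5}
    - {"travel": [-45.7, -20, 2.2], "dr": [0, 0, -34], "claw": 5}
    - {"travel": [-45.7, -20, 2.2], "dr": [0, 0, -34], "claw": 5}
    - {"travel": [-45.7, -20, 2.2], "dr": [0, 0, -34], "claw": 5}
    - {"travel": [-45.7, -20, 2.2], "dr": [0, 0, -34], "claw": 5}
    - {"travel": [-45.7, -20, 2.2], "dr": [0, 0, -34], "claw": 5}
    - {"travel": [-45.7, -20, 2.2], "dr": [0, 0, -34], "claw": 5}
    - {"travel": [-45.7, -20, 2.2], "dr": [0, 0, -34], "claw": 5}

```text
time_s: 1.1
tool_pos: [0.577, 0.2761, 0.2004]
tool_rot: [-180.0, -0.0, -165.2]
force: [0.1, 0.6, 0.5]
grip_width: 0.0499
```

Call:
send_rows:
  series:
    - {"travel": [0, 0, 0], "dr": [0, 0, 0], "claw": 5}
    - {"travel": [0, 0, 0], "dr": [0, 0, 0], "claw": 5}
    - {"travel": [0, 0, 0], "dr": [0, 0, 0], "claw": 5}
    - {"travel": [0, 0, 0], "dr": [0, 0, 0], "claw": 5}

```text
time_s: 1.43
tool_pos: [0.5747, 0.2796, 0.2005]
tool_rot: [179.9, -0.1, -165.1]
force: [-0.3, 0.5, -0.1]
grip_width: 0.0499
```

```bash
python3 - <<'E'
from h import *
s=st(); print(s['qpos'])
c=env.calibration('wrist'); im=env.read_camera('wrist'); cv2.imwrite('pics/w1.png',im)
print(proj(c,[[.5814,.2739,.06]]))
plan([.5814,.2739,.2],194.7)
plan([.453,-.185,.2],194.7)
E
```

```text
[-34.72647142  17.57474497   8.03411147  86.89911871  -2.5678536
  75.73963181  78.48112007]
[[245.57473192 187.16929781]]
tcp [0.5747 0.2798 0.2007] travel cm [-0.5  -0.75  0.07] dr [ 0.05 -0.03  0.24]
tcp [0.5747 0.2798 0.2007] travel cm [ 2.374e+01 -4.177e+01  4.000e-02] dr [ 0.05 -0.03  0.24]
```

View pics/w1.png

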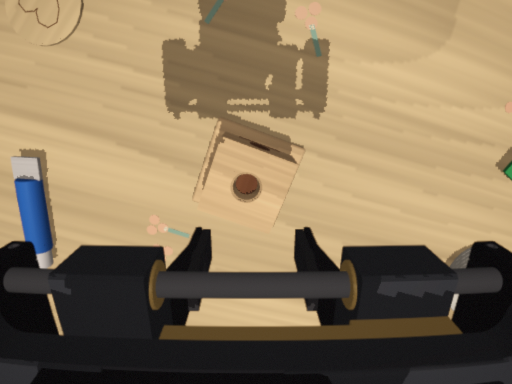

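The wrist view shows the stand's hole at (246,187), which matches the projected top-view estimate. I'll move above the left mark.

Call:
send_rows:
  series:
    - {"travel": [11.8, -20.9, 0], "dr": [0, 0, 0], "claw": 0}
    - {"travel": [23.7, -41.8, 0], "dr": [0, 0, 0], "claw": 0}
    - {"travel": [23.7, -41.8, 0], "dr": [0, 0, 0], "claw": 0}
    - {"travel": [23.7, -41.8, 0], "dr": [0, 0, 0], "claw": 0}
    - {"travel": [23.7, -41.8, 0], "dr": [0, 0, 0], "claw": 0}
    - {"travel": [23.7, -41.8, 0], "dr": [0, 0, 0], "claw": 0}
    - {"travel": [23.7, -41.8, 0], "dr": [0, 0, 0], "claw": 0}
    - {"travel": [23.7, -41.8, 0], "dr": [0, 0, 0], "claw": 0}
    - {"travel": [23.7, -41.8, 0], "dr": [0, 0, 0], "claw": 0}
    - {"travel": [23.7, -41.8, 0], "dr": [0, 0, 0], "claw": 0}
    - {"travel": [23.7, -41.8, 0], "dr": [0, 0, 0], "claw": 0}
    - {"travel": [23.7, -41.8, 0], "dr": [0, 0, 0], "claw": 0}

```text
time_s: 2.48
tool_pos: [0.4516, -0.1906, 0.2014]
tool_rot: [-179.9, 0.0, -165.4]
force: [-0.4, -0.6, -0.1]
grip_width: 0.0005
```

Call:
send_rows:
  series:
    - {"travel": [0, 0, 0], "dr": [0, 0, 0], "claw": 0}
    - {"travel": [0, 0, 0], "dr": [0, 0, 0], "claw": 0}
    - {"travel": [0, 0, 0], "dr": [0, 0, 0], "claw": 0}
    - {"travel": [0, 0, 0], "dr": [0, 0, 0], "claw": 0}

```text
time_s: 2.82
tool_pos: [0.4541, -0.1845, 0.2008]
tool_rot: [180.0, 0.0, -165.0]
force: [0.1, 0.1, 0.2]
grip_width: 0.0005
```

```bash
python3 - <<'E'
from h import *
s=st(); print(s['qpos'],s['force'])
c=env.calibration('wrist'); im=env.read_camera('wrist'); cv2.imwrite('pics/w2.png',im)
print(proj(c,[[.4532,-.1855,.095],[.4915,-.3311,.095]]))
plan([.4532,-.1855,.1],194.7)
E
```

```text
[ -9.757528    -1.33082955  28.59948409 107.88952977   0.62815902
  73.28280278 123.64953814] [0.10761518 0.10413543 0.2192872 ]
[[251.60368181 191.30649605]
 [ 95.2527092  190.83381333]]
tcp [ 0.454  -0.1847  0.2007] travel cm [ 0.1  -0.06 10.07] dr [0.02 0.01 0.29]
```

View pics/w2.png

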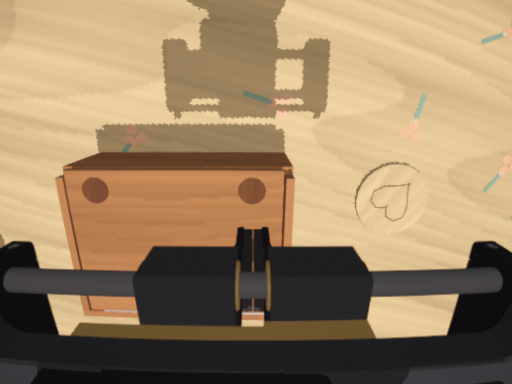

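Both marks are where I predicted, at (252,190) and (95,190). I'll descend to just above the left one.

Call:
send_rows:
  series:
    - {"travel": [0, 0, 3], "dr": [0, 0, 0], "claw": 0}
    - {"travel": [0, 0, 6], "dr": [0, 0, 0], "claw": 0}
    - {"travel": [0, 0, 8.5], "dr": [0, 0, 0], "claw": 0}
    - {"travel": [0, 0, 9.8], "dr": [0, 0, 0], "claw": 0}
    - {"travel": [0, 0, 9.8], "dr": [0, 0, 0], "claw": 0}
    - {"travel": [0, 0, 9.8], "dr": [0, 0, 0], "claw": 0}

```text
time_s: 3.37
tool_pos: [0.4533, -0.1857, 0.1024]
tool_rot: [180.0, -0.1, -165.1]
force: [0.3, -0.1, 1.5]
grip_width: 0.0003
```

Call:
send_rows:
  series:
    - {"travel": [0, 0, 0.2], "dr": [0, 0, 0], "claw": 0}
    - {"travel": [0, 0, 0.4], "dr": [0, 0, 0], "claw": 0}
    - {"travel": [0, 0, 0.6], "dr": [0, 0, 0], "claw": 0}
    - {"travel": [0, 0, 0.8], "dr": [0, 0, 0], "claw": 0}
    - {"travel": [0, 0, 0.9], "dr": [0, 0, 0], "claw": 0}
    - {"travel": [0, 0, 0.9], "dr": [0, 0, 0], "claw": 0}

```text
time_s: 3.87
tool_pos: [0.4539, -0.1869, 0.0943]
tool_rot: [-180.0, 0.1, -165.2]
force: [1.1, 0.7, 2.5]
grip_width: 0.0005
```

Call:
send_rows:
  series:
    - {"travel": [0, 0, 0.1], "dr": [0, 0, 0], "claw": 0}
    - {"travel": [0, 0, 0.2], "dr": [0, 0, 0], "claw": 0}
    - {"travel": [0, 0, 0.2], "dr": [0, 0, 0], "claw": 0}
    - {"travel": [0, 0, 0.2], "dr": [0, 0, 0], "claw": 0}

```text
time_s: 4.2
tool_pos: [0.4539, -0.1869, 0.0923]
tool_rot: [-180.0, 0.1, -165.2]
force: [0.4, 0.5, 5.0]
grip_width: 0.0006
```

Call:
send_rows:
  series:
    - {"travel": [0, 0, 0.1], "dr": [0, 0, 0], "claw": 0}
    - {"travel": [0, 0, 0.2], "dr": [0, 0, 0], "claw": 0}
    - {"travel": [0, 0, 0.2], "dr": [0, 0, 0], "claw": 0}
    - {"travel": [0, 0, 0.2], "dr": [0, 0, 0], "claw": 0}

```text
time_s: 4.53
tool_pos: [0.4539, -0.1872, 0.0908]
tool_rot: [-180.0, 0.1, -165.2]
force: [-2.3, -0.7, 9.5]
grip_width: 0.0006
```

Call:
send_rows:
  series:
    - {"travel": [0, 0, 0.1], "dr": [0, 0, 0], "claw": 0}
    - {"travel": [0, 0, 0.2], "dr": [0, 0, 0], "claw": 0}
    - {"travel": [0, 0, 0.2], "dr": [0, 0, 0], "claw": 0}
    - {"travel": [0, 0, 0.2], "dr": [0, 0, 0], "claw": 0}

```text
time_s: 4.87
tool_pos: [0.4539, -0.1872, 0.0892]
tool_rot: [-180.0, 0.1, -165.3]
force: [-1.5, -0.0, 11.6]
grip_width: 0.0005
```

Call:
send_rows:
  series:
    - {"travel": [0, 0, 0.1], "dr": [0, 0, 0], "claw": 0}
    - {"travel": [0, 0, 0.2], "dr": [0, 0, 0], "claw": 0}
    - {"travel": [0, 0, 0.2], "dr": [0, 0, 0], "claw": 0}
    - {"travel": [0, 0, 0.2], "dr": [0, 0, 0], "claw": 0}

```text
time_s: 5.2
tool_pos: [0.454, -0.1873, 0.088]
tool_rot: [-180.0, 0.1, -165.3]
force: [-4.6, 1.5, 18.3]
grip_width: 0.0003
```

It is now against the hard stop at 18 N. I'll retreat up and to the front.

Call:
send_rows:
  series:
    - {"travel": [0.5, 0, -4], "dr": [0, 0, 0], "claw": 0}
    - {"travel": [1.5, 0, -8], "dr": [0, 0, 0], "claw": 0}
    - {"travel": [2.5, 0, -12], "dr": [0, 0, 0], "claw": 0}
    - {"travel": [3, 2, -16], "dr": [0, 0, 0], "claw": 0}
    - {"travel": [3, 5, -19], "dr": [0, 0, 0], "claw": 0}
    - {"travel": [3, 8, -22], "dr": [0, 0, 0], "claw": 0}
    - {"travel": [3, 10, -24], "dr": [0, 0, 0], "claw": 0}
    - {"travel": [3, 10, -24], "dr": [0, 0, 0], "claw": 0}
    - {"travel": [3, 10, -24], "dr": [0, 0, 0], "claw": 0}

```text
time_s: 5.95
tool_pos: [0.3992, -0.097, 0.3265]
tool_rot: [-179.9, 0.1, -165.1]
force: [-0.3, -0.2, -1.2]
grip_width: 0.0004
```

```bash
python3 - <<'E'
from h import *
s=st(); print(s['qpos'],s['tool_pos'],s['force'])
im=env.read_camera('top'); cv2.imwrite('pics/t2.png',im)
E
```

```text
[-13.52613994 -14.72756356  18.96822389 104.62288069   4.75036251
  89.21106913 109.72362426] [ 0.39918184 -0.09698028  0.3264504 ] [-0.26246003 -0.21693902 -1.20879489]
```

View pics/t2.png

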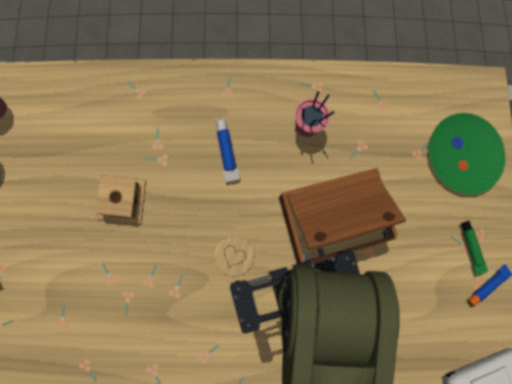

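The lid is already rising, so the latch was on the left. I'll move the hand further left, clear of it.

Call:
send_rows:
  series:
    - {"travel": [0, 4, 0], "dr": [0, 0, 0], "claw": 0}
    - {"travel": [0, 8, 0], "dr": [0, 0, 0], "claw": 0}
    - {"travel": [-2, 12, 0], "dr": [0, 0, 0], "claw": 2}
    - {"travel": [-4, 15, 0], "dr": [0, 0, 0], "claw": 5.5}
    - {"travel": [-6, 17, 0], "dr": [0, 0, 0], "claw": 5.5}
    - {"travel": [-6, 17, 0], "dr": [0, 0, 0], "claw": 5.5}
    - {"travel": [-6, 17, 0], "dr": [0, 0, 0], "claw": 5.5}
    - {"travel": [-6, 17, 0], "dr": [0, 0, 0], "claw": 5.5}
    - {"travel": [-6, 17, 0], "dr": [0, 0, 0], "claw": 5.5}
    - {"travel": [-6, 17, 0], "dr": [0, 0, 0], "claw": 5.5}
    - {"travel": [-6, 17, 0], "dr": [0, 0, 0], "claw": 5.5}
    - {"travel": [-6, 17, 0], "dr": [0, 0, 0], "claw": 5.5}

```text
time_s: 7.0
tool_pos: [0.4135, 0.0813, 0.3259]
tool_rot: [180.0, 0.0, -165.3]
force: [0.6, 0.7, -0.1]
grip_width: 0.0536
```

Call:
send_rows:
  series:
    - {"travel": [0, 0, 0], "dr": [0, 0, 0], "claw": 5.5}
    - {"travel": [0, 0, 0], "dr": [0, 0, 0], "claw": 5.5}
    - {"travel": [0, 0, 0], "dr": [0, 0, 0], "claw": 5.5}
    - {"travel": [0, 0, 0], "dr": [0, 0, 0], "claw": 5.5}
    - {"travel": [0, 0, 0], "dr": [0, 0, 0], "claw": 5.5}
    - {"travel": [0, 0, 0], "dr": [0, 0, 0], "claw": 5.5}
    - {"travel": [0, 0, 0], "dr": [0, 0, 0], "claw": 5.5}
    - {"travel": [0, 0, 0], "dr": [0, 0, 0], "claw": 5.5}
    - {"travel": [0, 0, 0], "dr": [0, 0, 0], "claw": 5.5}
    - {"travel": [0, 0, 0], "dr": [0, 0, 0], "claw": 5.5}
    - {"travel": [0, 0, 0], "dr": [0, 0, 0], "claw": 5.5}
    - {"travel": [0, 0, 0], "dr": [0, 0, 0], "claw": 5.5}

```text
time_s: 8.0
tool_pos: [0.4135, 0.0819, 0.3258]
tool_rot: [180.0, 0.0, -165.2]
force: [0.5, 0.3, -0.2]
grip_width: 0.0549
```

```bash
python3 - <<'E'
from h import *
s=st(); print(s['qpos'],s['tool_pos'],s['force'])
c=env.calibration('top'); im=env.read_camera('top'); cv2.imwrite('pics/t3.png',cv2.resize(im[130:330,200:460],None,fx=3,fy=3,interpolation=cv2.INTER_CUBIC))
print((proj(c,[[.5237,-.1982,.076],[.5466,-.2853,.076]])-[200,130])*3)
E
```

```text
[-13.61228298 -11.32128151  -1.01336311 102.85769905  -0.20074794
  88.46140528  90.15989197] [0.41353386 0.08193677 0.32577189] [ 0.53087047  0.3116691  -0.16721549]
[[360.11909237 273.46132005]
 [471.48520796 243.02463516]]
```

View pics/t3.png

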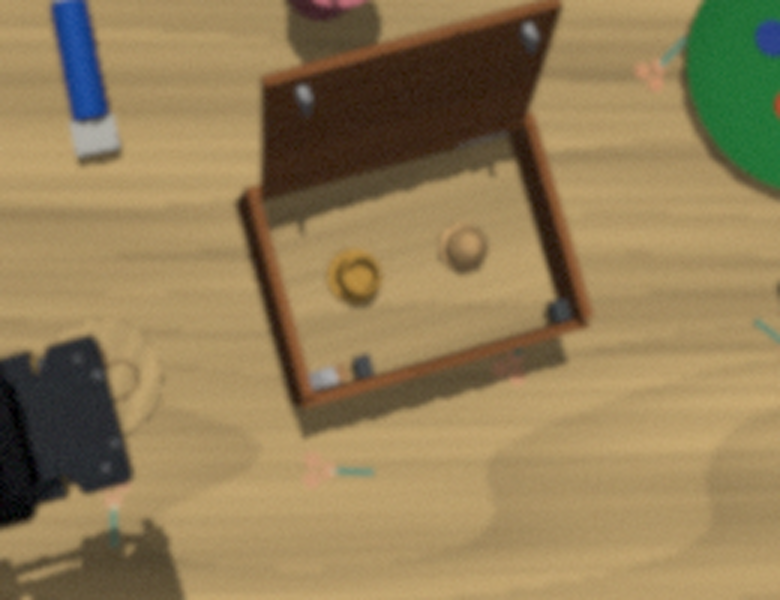

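The lid is open. The brass cup is in the left well, with its rim at about (358,277) in the crop (predicted (360,273)), and the finial is in the right well. I'll go above the cup.

```bash
python3 - <<'E'
from h import *
plan([.5237,-.1982,.19],194.7)
E
```

```text
tcp [0.4135 0.082  0.3258] travel cm [ -3.51 -29.9   13.58] dr [0.   0.   0.06]
```

Call:
send_rows:
  series:
    - {"travel": [-0.9, -7.5, 1.5], "dr": [0, 0, 0], "claw": 5.5}
    - {"travel": [-1.8, -15, 3], "dr": [0, 0, 0], "claw": 5.5}
    - {"travel": [-3.5, -29.9, 9], "dr": [0, 0, 0], "claw": 5.5}
    - {"travel": [-3.5, -29.9, 9], "dr": [0, 0, 0], "claw": 5.5}
    - {"travel": [-3.5, -29.9, 9], "dr": [0, 0, 0], "claw": 5.5}
    - {"travel": [-3.5, -29.9, 9], "dr": [0, 0, 0], "claw": 5.5}
    - {"travel": [-3.5, -29.9, 9], "dr": [0, 0, 0], "claw": 5.5}
    - {"travel": [-3.5, -29.9, 13.6], "dr": [0, 0, 0], "claw": 5.5}
    - {"travel": [-3.5, -29.9, 13.6], "dr": [0, 0, 0], "claw": 5.5}
    - {"travel": [-3.5, -29.9, 13.6], "dr": [0, 0, 0], "claw": 5.5}
    - {"travel": [-3.5, -29.9, 13.6], "dr": [0, 0, 0], "claw": 5.5}
    - {"travel": [-3.5, -29.9, 13.6], "dr": [0, 0, 0], "claw": 5.5}

```text
time_s: 9.05
tool_pos: [0.5245, -0.1975, 0.1912]
tool_rot: [-180.0, 0.1, -165.2]
force: [-0.3, 0.3, 0.0]
grip_width: 0.0549
```

Call:
send_rows:
  series:
    - {"travel": [0, 0, 0], "dr": [0, 0, 0], "claw": 5.5}
    - {"travel": [0, 0, 0], "dr": [0, 0, 0], "claw": 5.5}
    - {"travel": [0, 0, 0], "dr": [0, 0, 0], "claw": 5.5}

```text
time_s: 9.3
tool_pos: [0.5243, -0.1977, 0.1912]
tool_rot: [-180.0, 0.1, -165.2]
force: [-0.1, -0.8, 0.3]
grip_width: 0.0551
```

```bash
python3 - <<'E'
from h import *
s=st(); print(s['qpos'],s['tool_pos'],s['force'])
c=env.calibration('wrist'); im=env.read_camera('wrist'); cv2.imwrite('pics/w3.png',im)
print(proj(c,[[.5237,-.1982,.076],[.5466,-.2853,.078]]))
plan([.5237,-.1982,.043],194.7)
E
```

```text
[  1.04751034   8.38000461  18.67682816  99.40779774  -2.84615729
  72.52707629 125.21778788] [ 0.52430543 -0.1977336   0.19124859] [-0.13740914 -0.76861358  0.25869254]
[[252.30626602 188.55665892]
 [159.7268916  189.0962888 ]]
tcp [ 0.5241 -0.1978  0.1909] travel cm [ 0.08 -0.02 14.79] dr [-0.03  0.11  0.12]
```

View pics/w3.png

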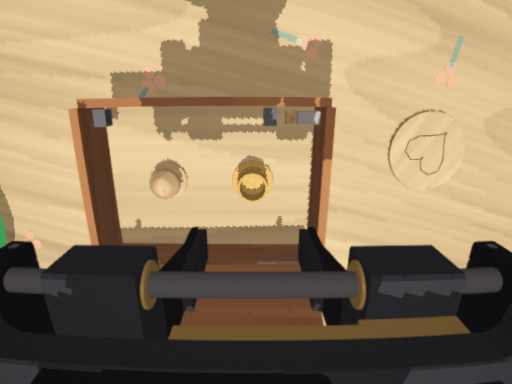

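The rim centre is at (253,186) against a prediction of (252,188.6), about 1.5 mm off. I'll descend with a small correction.

Call:
send_rows:
  series:
    - {"travel": [0.2, 0, 3], "dr": [0, 0, 0], "claw": 5.5}
    - {"travel": [0.2, 0, 6], "dr": [0, 0, 0], "claw": 5.5}
    - {"travel": [0.2, 0, 9], "dr": [0, 0, 0], "claw": 5.5}
    - {"travel": [0.2, 0, 11], "dr": [0, 0, 0], "claw": 5.5}
    - {"travel": [0.2, 0, 12.5], "dr": [0, 0, 0], "claw": 5.5}
    - {"travel": [0.2, 0, 13.5], "dr": [0, 0, 0], "claw": 5.5}
    - {"travel": [0.2, 0, 14], "dr": [0, 0, 0], "claw": 5.5}
    - {"travel": [0.2, 0, 14], "dr": [0, 0, 0], "claw": 5.5}
    - {"travel": [0.2, 0, 14], "dr": [0, 0, 0], "claw": 5.5}
    - {"travel": [0.2, 0, 14], "dr": [0, 0, 0], "claw": 5.5}

```text
time_s: 10.18
tool_pos: [0.5227, -0.1991, 0.0511]
tool_rot: [-179.9, 0.1, -165.2]
force: [-0.8, -0.3, -0.4]
grip_width: 0.0548
```

Call:
send_rows:
  series:
    - {"travel": [0, 0, 0], "dr": [0, 0, 0], "claw": 2}
    - {"travel": [0, 0, 0], "dr": [0, 0, 0], "claw": 2}
    - {"travel": [0, 0, 0], "dr": [0, 0, 0], "claw": 2}
    - {"travel": [0, 0, 0], "dr": [0, 0, 0], "claw": 2}
    - {"travel": [0, 0, 0], "dr": [0, 0, 0], "claw": 2}
    - {"travel": [0, 0, 0], "dr": [0, 0, 0], "claw": 2}
  grip_force: 45

```text
time_s: 10.68
tool_pos: [0.5217, -0.1988, 0.05]
tool_rot: [180.0, 0.0, -165.2]
force: [-0.7, -0.1, 0.8]
grip_width: 0.0294
```

Call:
send_rows:
  series:
    - {"travel": [0, 0, -1], "dr": [0, 0, 0], "claw": 2}
    - {"travel": [0, 0, -3], "dr": [0, 0, 0], "claw": 2}
    - {"travel": [0, 0, -6], "dr": [0, 0, 0], "claw": 2}
    - {"travel": [0, 0, -9], "dr": [0, 0, 0], "claw": 2}
    - {"travel": [0, 0, -12], "dr": [0, 0, 0], "claw": 2}
    - {"travel": [0, 0, -15], "dr": [0, 0, 0], "claw": 2}
    - {"travel": [0, 0, -17], "dr": [0, 0, 0], "claw": 2}
    - {"travel": [0, 0, -17], "dr": [0, 0, 0], "claw": 2}
    - {"travel": [0, 0, -17], "dr": [0, 0, 0], "claw": 2}

```text
time_s: 11.43
tool_pos: [0.5221, -0.199, 0.2211]
tool_rot: [-179.9, 0.1, -165.2]
force: [-0.6, 0.4, -2.6]
grip_width: 0.0295
```

```bash
python3 - <<'E'
from h import *
s=st(); print(s['force'],s['grip_width'])
plan([.5814,.2739,.17],194.7)
E
```

```text
[-0.58463728  0.3958337  -2.58765764] 0.02950633227627568
tcp [ 0.5221 -0.199   0.2211] travel cm [-17.77  44.23   5.1 ] dr [-0.06  0.13  0.06]
```

Call:
send_rows:
  series:
    - {"travel": [-0.4, 1, 0], "dr": [0, 0, 0], "claw": 2}
    - {"travel": [-1.2, 3, 0], "dr": [0, 0, 0], "claw": 2}
    - {"travel": [-2.4, 6, 0], "dr": [0, 0, 0], "claw": 2}
    - {"travel": [-3.6, 9, 0], "dr": [0, 0, 0], "claw": 2}
    - {"travel": [-4.8, 12, 0], "dr": [0, 0, 0], "claw": 2}
    - {"travel": [-6, 15, 0], "dr": [0, 0, 0], "claw": 2}
    - {"travel": [-7.2, 18, 0], "dr": [0, 0, 0], "claw": 2}
    - {"travel": [-8.4, 21, 0], "dr": [0, 0, 0], "claw": 2}
    - {"travel": [-9.6, 24, 0], "dr": [0, 0, 0], "claw": 2}
    - {"travel": [-10.8, 27, 0], "dr": [0, 0, 0], "claw": 2}
    - {"travel": [-12, 30, 0], "dr": [0, 0, 0], "claw": 2}
    - {"travel": [-13.2, 33, 0], "dr": [0, 0, 0], "claw": 2}

```text
time_s: 12.43
tool_pos: [0.5635, 0.1562, 0.2175]
tool_rot: [180.0, -0.2, -165.2]
force: [1.3, -0.5, -1.7]
grip_width: 0.0294
```

Call:
send_rows:
  series:
    - {"travel": [-1.2, 3, 0], "dr": [0, 0, 0], "claw": 2}
    - {"travel": [-2.4, 6, 1], "dr": [0, 0, 0], "claw": 2}
    - {"travel": [-3.6, 9, 2], "dr": [0, 0, 0], "claw": 2}
    - {"travel": [-4.3, 10.5, 3.5], "dr": [0, 0, 0], "claw": 2}
    - {"travel": [-4.6, 11.2, 5], "dr": [0, 0, 0], "claw": 2}
    - {"travel": [-4.6, 11.2, 5], "dr": [0, 0, 0], "claw": 2}
    - {"travel": [-4.6, 11.2, 5], "dr": [0, 0, 0], "claw": 2}
    - {"travel": [-4.6, 11.2, 5], "dr": [0, 0, 0], "claw": 2}

```text
time_s: 13.1
tool_pos: [0.5809, 0.2728, 0.1695]
tool_rot: [-179.9, -0.1, -165.3]
force: [0.6, 0.2, -1.1]
grip_width: 0.0297
```

```bash
python3 - <<'E'
from h import *
s=st(); print(s['qpos'],s['force'],s['grip_width'])
c=env.calibration('wrist'); im=env.read_camera('wrist')
r=R.from_euler('xyz',s['tool_rot'],degrees=True)
# expected: rim, foot, bore
P=[s['tool_pos']+r.apply([0,0,-.026]),s['tool_pos']+r.apply([0,0,.036]),[.5814,.2739,.06]]
print(proj(c,P))
cv2.imwrite('pics/w4.png',im)
plan([.5814,.2739,.11],194.7)
E
```

```text
[-27.40008455  18.99819238  -0.18867282  88.42888292   0.10576673
  72.65323701  77.08879667] [ 0.61240695  0.18973522 -1.05660805] 0.029668948540359286
[[252.2223562  268.56615873]
 [252.38877894 221.81291166]
 [253.56081    192.14851245]]
tcp [0.5815 0.2728 0.1703] travel cm [-0.02  0.12  6.03] dr [-0.03  0.02 -0.03]
```

View pics/w4.png

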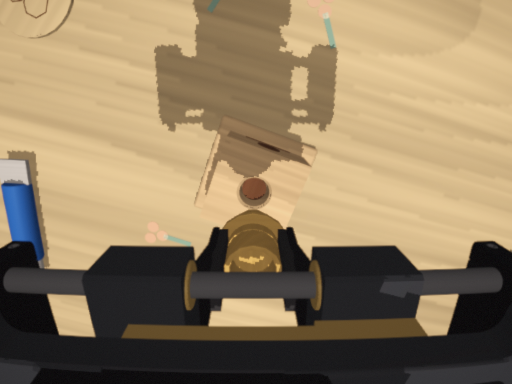

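The hole is at (254,192), matching the projection, and the cup is centred at column 252. I'll descend to loose entry.

Call:
send_rows:
  series:
    - {"travel": [0, 0.15, 2], "dr": [0, 0, 0], "claw": 2}
    - {"travel": [0, 0.15, 4], "dr": [0, 0, 0], "claw": 2}
    - {"travel": [0, 0.15, 6], "dr": [0, 0, 0], "claw": 2}
    - {"travel": [0, 0.15, 6.5], "dr": [0, 0, 0], "claw": 2}
    - {"travel": [0, 0.15, 6.9], "dr": [0, 0, 0], "claw": 2}
    - {"travel": [0, 0.15, 6.9], "dr": [0, 0, 0], "claw": 2}
    - {"travel": [0, 0.15, 6.9], "dr": [0, 0, 0], "claw": 2}

```text
time_s: 13.73
tool_pos: [0.5817, 0.2755, 0.1024]
tool_rot: [180.0, 0.1, -165.3]
force: [0.1, 0.7, -1.2]
grip_width: 0.0298
```

Call:
send_rows:
  series:
    - {"travel": [0, 0, 0.3], "dr": [0, 0, 0], "claw": 2}
    - {"travel": [0, 0, 0.6], "dr": [0, 0, 0], "claw": 2}
    - {"travel": [0, 0, 0.8], "dr": [0, 0, 0], "claw": 2}
    - {"travel": [0, 0, 1.0], "dr": [0, 0, 0], "claw": 2}
    - {"travel": [0, 0, 1.0], "dr": [0, 0, 0], "claw": 2}
    - {"travel": [0, 0, 1.0], "dr": [0, 0, 0], "claw": 2}

```text
time_s: 14.23
tool_pos: [0.5805, 0.2753, 0.0905]
tool_rot: [-180.0, -0.0, -165.2]
force: [0.5, -0.5, -2.3]
grip_width: 0.0296
```

Call:
send_rows:
  series:
    - {"travel": [0, -0.1, 0.3], "dr": [0, 0, 0], "claw": 2}
    - {"travel": [0, -0.1, 0.6], "dr": [0, 0, 0], "claw": 2}
    - {"travel": [0, -0.1, 0.8], "dr": [0, 0, 0], "claw": 2}
    - {"travel": [0, -0.1, 0.8], "dr": [0, 0, 0], "claw": 2}
    - {"travel": [0, -0.1, 0.8], "dr": [0, 0, 0], "claw": 2}

```text
time_s: 14.65
tool_pos: [0.581, 0.2746, 0.0827]
tool_rot: [180.0, 0.0, -165.2]
force: [-0.2, 0.1, -0.9]
grip_width: 0.0294
```

Call:
send_rows:
  series:
    - {"travel": [0, 0, 0.2], "dr": [0, 0, 0], "claw": 2}
    - {"travel": [0, 0, 0.4], "dr": [0, 0, 0], "claw": 2}
    - {"travel": [0, 0, 0.5], "dr": [0, 0, 0], "claw": 2}
    - {"travel": [0, 0, 0.5], "dr": [0, 0, 0], "claw": 2}
    - {"travel": [0, 0, 0.5], "dr": [0, 0, 0], "claw": 2}

```text
time_s: 15.07
tool_pos: [0.5815, 0.2747, 0.08]
tool_rot: [180.0, 0.1, -165.2]
force: [-3.6, -1.4, 8.9]
grip_width: 0.0297
```

Call:
send_rows:
  series:
    - {"travel": [0, 0, 0.1], "dr": [0, 0, 0], "claw": 2}
    - {"travel": [0, 0, 0.2], "dr": [0, 0, 0], "claw": 2}
    - {"travel": [0, 0, 0.3], "dr": [0, 0, 0], "claw": 2}
    - {"travel": [0, 0, 0.4], "dr": [0, 0, 0], "claw": 2}
    - {"travel": [0, 0, 0.5], "dr": [0, 0, 0], "claw": 2}
    - {"travel": [0, 0, 0.5], "dr": [0, 0, 0], "claw": 2}

```text
time_s: 15.57
tool_pos: [0.5815, 0.2747, 0.0755]
tool_rot: [180.0, 0.1, -165.2]
force: [-5.4, -2.2, 9.9]
grip_width: 0.0293
```

Call:
send_rows:
  series:
    - {"travel": [0.1, 0, 0.1], "dr": [0, 0, 0], "claw": 2}
    - {"travel": [0.15, 0, 0.2], "dr": [0, 0, 0], "claw": 2}
    - {"travel": [0.15, 0, 0.3], "dr": [0, 0, 0], "claw": 2}
    - {"travel": [0.15, 0, 0.4], "dr": [0, 0, 0], "claw": 2}
    - {"travel": [0.15, 0, 0.5], "dr": [0, 0, 0], "claw": 2}
    - {"travel": [0.15, 0, 0.5], "dr": [0, 0, 0], "claw": 2}

```text
time_s: 16.07
tool_pos: [0.5812, 0.2747, 0.0706]
tool_rot: [180.0, 0.2, -165.2]
force: [-1.2, -0.4, 7.3]
grip_width: 0.0291
```

Call:
send_rows:
  series:
    - {"travel": [0, 0, 0.1], "dr": [0, 0, 0], "claw": 2}
    - {"travel": [0, 0, 0.2], "dr": [0, 0, 0], "claw": 2}
    - {"travel": [0, 0, 0.3], "dr": [0, 0, 0], "claw": 2}
    - {"travel": [0, 0, 0.4], "dr": [0, 0, 0], "claw": 2}
    - {"travel": [0, 0, 0.4], "dr": [0, 0, 0], "claw": 2}

```text
time_s: 16.48
tool_pos: [0.5813, 0.2747, 0.0666]
tool_rot: [180.0, 0.2, -165.3]
force: [-1.9, -1.6, 9.0]
grip_width: 0.0296
```

Call:
send_rows:
  series:
    - {"travel": [0, 0, 0.1], "dr": [0, 0, 0], "claw": 2}
    - {"travel": [0, 0, 0.2], "dr": [0, 0, 0], "claw": 2}
    - {"travel": [0, 0, 0.2], "dr": [0, 0, 0], "claw": 2}

```text
time_s: 16.73
tool_pos: [0.5813, 0.2747, 0.0659]
tool_rot: [180.0, 0.2, -165.2]
force: [-4.3, -2.4, 14.7]
grip_width: 0.0293
```

Call:
send_rows:
  series:
    - {"travel": [0, 0, 0.1], "dr": [0, 0, 0], "claw": 2}
    - {"travel": [0, 0, 0.2], "dr": [0, 0, 0], "claw": 2}
    - {"travel": [0, 0, 0.2], "dr": [0, 0, 0], "claw": 2}

```text
time_s: 16.98
tool_pos: [0.5813, 0.2747, 0.0659]
tool_rot: [180.0, 0.3, -165.3]
force: [-7.6, -4.2, 25.4]
grip_width: 0.0292
```

It has bottomed: the force rose to 25 N with no motion. I'll relieve the push and then release.

Call:
send_rows:
  series:
    - {"travel": [-0.05, 0, -0.2], "dr": [0, 0, 0], "claw": 2}
    - {"travel": [-0.05, 0, -0.4], "dr": [0, 0, 0], "claw": 2}
    - {"travel": [-0.05, 0, -0.4], "dr": [0, 0, 0], "claw": 2}

```text
time_s: 17.23
tool_pos: [0.5812, 0.2746, 0.0659]
tool_rot: [180.0, 0.2, -165.2]
force: [-1.6, -0.9, 9.6]
grip_width: 0.0296
```

Call:
send_rows:
  series:
    - {"travel": [0, 0, 0], "dr": [0, 0, 0], "claw": 5.5}
    - {"travel": [0, 0, 0], "dr": [0, 0, 0], "claw": 5.5}
    - {"travel": [0, 0, 0], "dr": [0, 0, 0], "claw": 5.5}
    - {"travel": [0, 0, 0], "dr": [0, 0, 0], "claw": 5.5}
    - {"travel": [0, 0, -1], "dr": [0, 0, 0], "claw": 5.5}
    - {"travel": [0, 0, -3], "dr": [0, 0, 0], "claw": 5.5}
    - {"travel": [0, 0, -6], "dr": [0, 0, 0], "claw": 5.5}
    - {"travel": [0, 0, -9], "dr": [0, 0, 0], "claw": 5.5}
    - {"travel": [0, 0, -12], "dr": [0, 0, 0], "claw": 5.5}
    - {"travel": [0, 0, -14], "dr": [0, 0, 0], "claw": 5.5}
    - {"travel": [0, 0, -14], "dr": [0, 0, 0], "claw": 5.5}
    - {"travel": [0, 0, -14], "dr": [0, 0, 0], "claw": 5.5}

```text
time_s: 18.23
tool_pos: [0.5807, 0.2743, 0.2054]
tool_rot: [180.0, 0.1, -165.3]
force: [-0.3, -0.1, -0.4]
grip_width: 0.0549
```

```bash
python3 - <<'E'
from h import *
s=st(); print(s['force'],s['grip_width'],s['tool_pos'])
c=env.calibration('wrist'); im=env.read_camera('wrist'); cv2.imwrite('pics/w5.png',im)
print('rim home',proj(c,[[.5814,.2739,.092]]))
cs=env.calibration('scene'); i2=env.read_camera('scene'); 
cv2.imwrite('pics/s5.png',np.hstack([cv2.resize(i2[110:190,240:330],(450,400),interpolation=cv2.INTER_CUBIC),cv2.resize(im[90:290,170:345],(350,400))]))
print((proj(cs,[[.5814,.2739,.092],[.5814,.2739,.06]])-[240,110])*5)
E
```

```text
[-0.3273628  -0.13969923 -0.43432542] 0.05487611266429547 [0.58070532 0.27426357 0.20538297]
rim home [[251.92049325 190.41643603]]
[[232.51113988 106.98922162]
 [229.40116849 151.06895894]]
```

View pics/s5.png

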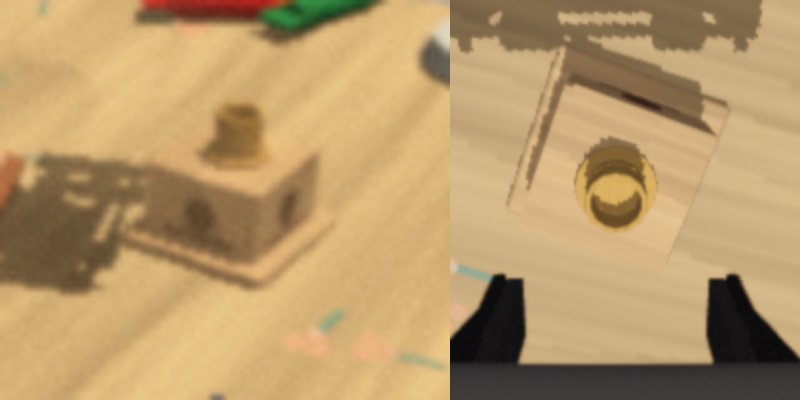

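The cup sits flange-down on the block. In the wrist view its rim is at (252,191), with (252,190) predicted for home. I'll check the chest once more.

```bash
python3 - <<'E'
from h import *
cv2.imwrite('pics/t6.png',env.read_camera('top'))
E
```

```text
(no output)
```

View pics/t6.png

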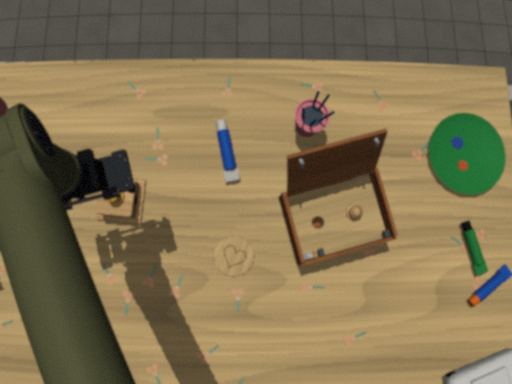

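The lid is open, with the finial in its well at (355,212) and the left well empty at (318,222). The tube, disc and brush cup have not moved.

```bash
python3 -c "
from cell import env
print(env.sign_off())"
```

```text
the job is handed in; nothing more can be done
None
```

The job is handed in at about 18 s of robot time, and my last checks found nothing wrong. The sign-off gives no verdict.

- **Lid:** I pressed the left front corner to its stop at about 18 N, and that was the latched one. I then moved the hand up, to the front and left. The lid opened by itself and was still standing open in the last top view.
- **Cup:** I gripped the brass cup, lifted it out of the chest and pressed it into the stand. The push took about 9–10 N, and at the bottom the force rose to 25 N with no further movement. The wood's limit is 60 N. I eased off the push before letting go.
- **Position checks:** In the wrist view the rim was within about 1 pixel of where it should be when home. In the coarser scene view it was about 1 pixel (2 mm) off sideways, and its height agreed. I checked by eye and contact force only, and did not measure tilt separately.
- **Other things:** In the last top view the finial was in its well and the tube, disc and brush cup were where they started. The hand was open about 14 cm above the cup, touching nothing.

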